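# Drive the seated pasta die out of the press barrel

## Robot

A 6-joint arm with a two-finger parallel gripper is mounted at the origin on the work surface. World frame = base frame: x ahead of the robot, y to its left, z up, the work surface at z = 0. Lengths are in m, angles in degrees, forces in N, time in s.
With the tool pointing down it reaches from about 0.3 to 0.95 m from the base axis. Payload 3.1 kg.
Tool frame: the origin (TCP) lies between the finger pads; the fingertips stand 8 mm ahead of it and the grasp point (between the pads) lies 11 mm behind it (arm.tcp_to_tips is the distance from the TCP to the fingertips, in m); x points along the fingers, y is the direction in which the jaws open and shut, and the axes are right-handed (so a half turn about x gives the same grasp; the last joint's range is limited). The gripper opens to 85 mm and grips with 20 to 120 N. Pads are 22 mm wide; open, the fingers measure 114 mm over their backs; the gripper's body (76 mm by 85 mm) begins 54 mm behind the grasp point. The pads swing forward as they close: fully open they stand 13 mm farther back than shut.
Start: joints at [60.751, 17.653, 93.61, -0, 68.738, -3.994], TCP at [0.267, 0.565, 0.215] pointing down, gripper open.
Joint ranges: [-175.34, 175.34], [-45.06, 112.39], [2.9, 150.54], [-68.45, 248.45], [3.09, 151.38], [-168.51, 168.51]. Speed limits (degrees/s): [159.86, 159.86, 180, 180, 180, 180].

## Interface

Orientations are given as [roll, pitch, yaw] about the fixed x, y, z axes, in that order (R = Rz(yaw) Ry(pitch) Rx(roll)).
In Python, from bench import state, grab_frame, get_calibration, arm gives the robot as it stands.
- The arm moves only by the tool jog_arm, never from a script. Its argument "rows" is a list of rows, each a list of 3 entries, a list of its own where there are three numbers: the shift along the tool's x, y, z in mm, then the turn, a rotation vector about the tool's x, y, z in degrees, then the finger opening in mm, from 0 to 85.4. In form: [[[x, y, z], [rx, ry, rz], fingers], ...]. A call has 1 to 5 rows; each row is the pose to reach, as a shift and turn from the pose commanded when the call began, along the tool's axes at that moment; what a row does not reach only later rows make up. A row lasts 1/8 s, in which the tool goes at most 62.5 mm and 10.7 degrees, less where a joint would pass 70% of its speed; a pose out of reach is approached as far as the arm can. A call with a gripper value outside its range is refused whole. The fingers move at their own pace and stop on an object; "squeeze" is the grip in N (left out, the last holds). Time passes only in rows, so rows that repeat a pose let the fingers close. It gives the time, the measured TCP pose, the force and the opening at its end, in the units of the state.
- state(): the state, without advancing time (a new reading comes with each control period).
- grab_frame(name): name is "scene" or "top"; returns the picture (400x640x3 uint8, red, green, blue); there is no depth.
- get_calibration(name): a dict with "fx", "fy", "cx", "cy" (pixels), "dist_coeffs" ([k1, k2, p1, p2, k3] as OpenCV has them; the pictures are not rectified), "eye" and "rotation" of the camera in the world. Camera axes: x right, y down, z forward; pixel columns grow to the right and rows downward; lengths in m; the calibration is good to about 2 mm. A picture is of the moment at which its call begins. get_calibration takes no time and is no camera call.
- arm.sign_off(): hands the job in, once; it reports no verdict.
The state is a dict: "t": time; "joint_pos": joint angles; "dq": joint speeds; "joint_torque": joint torques, N m; "tool_pos": TCP position; "tcp_rot": TCP orientation; "wrist_force": force on the tool from outside, world axes, zero at the start; "ft_torque": the same for the moment, N m; "width": finger opening in m.
Only numpy, scipy, OpenCV 4.12 (cv2) and the standard library are available. Lean on these libraries where they do the work, as an engineer would, in place of code of your own. Each camera call takes 0.05 s, during which the arm holds its last target.

## Task

Take the ejector rod from its wooden rest, put it down the bore of the press barrel and drive the seated brass die down until you feel it come up firmly against the sprung catch pad below; hold it there, at rest, at about 17 N for half a second and never push harder than 22 N. Then draw the rod out, stand it back fully down in its rest and let go. Leave the kitchen things around it alone.

Things in the scene. Friction and masses are not known exactly. Their poses are not given: they have to be found in the camera images.
- stand: Knock-out stand, fixed, place and yaw vary. Base 110 x 130 x 12 mm; origin under the base on the bore axis, z up. Posts at local y = +-50 mm, 105 mm high; open along local x. It carries an upright steel press barrel, outer diameter 57 mm, from 55 to 135 mm above the table, with a plain through bore of 25 mm. Nothing stands above the barrel.
- bore_mouth (a point): Centre of the bore's upper mouth, 135 mm above the table, z up along the bore.
- bore_exit (a point): Centre of the bore's lower end, 55 mm above the table. Below it, on a post, a black rubber catch pad on a spring: its height is not measured and differs every time. Against the pad the push on the die rises by about 8 N per mm above the drag; the die springs back 1 to 3 mm when the push ends.
- die_top (a point): Centre of the brass die's top face, inside the bore, at the start 82 to 114 mm above the table. The die drags with about 7 N all the way (plus 30 N per m/s), stays where it is left, and travels 16 to 34 mm down before it meets the pad. Push slowly, about 15 mm/s, until the push reaches 15 to 19 N and the die no longer moves. More than 22 N spoils it.
- die: Brass die, a plug 23 mm in diameter and 36 mm long seated in the bore; origin at the centre of its lower face, 36 mm under its top; z up. It slides only along the bore; its lower end is often seen below the barrel. As it begins to slide its seat yields 0.9 mm.
- rest: Dark wooden rest for the rod, fixed to the table, its place varying: base 80 x 80 x 10 mm with an upright socket, outer diameter 38 to 42 mm, to 60 mm above the table. Origin at the underside, on the socket's axis.
- rest_hole (a point): Centre of the socket's mouth, 60 mm above the table. The socket is round, 24 mm or wider, and 50 mm deep; its floor is 10 mm above the table.
- ejector: Ejector rod, loose, 110 to 225 g, standing upright in its rest: origin at the centre of the lower tip, z along the rod towards the handle. Whole length 166 mm. Steel shaft 18 mm in diameter and 103 mm long, the tip tapered over its last 6 mm to 12 mm in diameter; above it a round beech handle 28 mm in diameter, from 103 to 166 mm above the tip.
- ejector_tip (a point): Centre of the rod's lower tip; z along the rod towards the handle. 10 mm above the table while in the rest.
- ejector_grip (a point): Centre of the rod's handle, 135 mm above the tip: grip here from above with about 60 N or more, so that it does not slip under the push.
- colander: White enamel colander, 216 mm across, 92 mm high, loose; origin at the centre of its foot. Leave alone.
- rolling_pin: Beech rolling pin, 450 mm long along its x, 52 mm thick, loose; origin under its middle. Leave alone.
- acrylic_box: Clear acrylic open box 200 x 140 x 80 mm, loose; origin at the centre of its underside. Leave alone.
- pastry_brush: Grey silicone pastry brush, about 185 mm long along its x, 20 mm high, loose; origin on the table under its ferrule. Leave alone.
Things that resemble listed ones, but are neither listed nor needed, are in the scene too. Leave any blue look-alike of the ejector alone. What is shaped like the stand but blue or turquoise is not meant.

How it is judged (in metres and radians):
On the way, in this order (a step that is already met when the one before it is completed fails the run):
1. the rod's tip is inside the bore, at least 10 mm below its mouth (horizontal distance between ejector_tip and bore_mouth below 0.008 m and z of ejector_tip in the frame of bore_mouth below -0.01 m and z of ejector_tip in the frame of bore_exit above 0 m).
2. the die has been driven at least 12 mm down and, at rest against the catch pad, takes a push of more than 13 N from the rod for 0.25 s (contact force between ejector and die above 13 N and linear speed of die below 0.004 m/s and distance of die from where it was at the start of the episode above 0.012 m), for 0.25 s.
At the end, for the whole second after the job is handed in: The die stays driven down, at least 12 mm below where it started; the ejector rod stands upright (within 0.2 rad) in its rest, its tip within 5 mm of the socket's floor and 8 mm of its axis, released and at rest (distance of die from where it was at the start of the episode above 0.012 m and linear speed of die below 0.01 m/s and horizontal distance between ejector_tip and rest_hole below 0.008 m and z of ejector_tip in the frame of rest_hole below -0.045 m and angle between ejector's own z axis and vertical below 0.2 rad and linear speed of ejector below 0.02 m/s and contact force between ejector and the fingers below 0.2 N); the robot touches nothing.
It fails at once if the rod pushes the die harder than 22 N (contact force between ejector and die above 22 N).
It fails at once if the rod presses on the stand or its barrel harder than 22 N (contact force between ejector and stand above 22 N).
It fails at once if the gripper or arm pushes on the die itself (contact force between any of the fingers, the arm and die above 1 N).
It fails at once if a bystander is moved more than 20 mm (distance of any of colander, rolling_pin, acrylic_box, pastry_brush from where it was at the start of the episode above 0.02 m).
It also fails if it takes over 64 s, if anything falls off the work surface, if the arm or the gripper's body presses on something with over 40 N, if the wrist force passes 120 N, or if a joint passes its speed limit or range.

## Working session

There is one attempt and no reset: what is moved stays moved. The work goes in short steps, Python scripts to look and compute and a tool call to move; the robot and the scene stay as the last step left them, time stands still between calls to the robot, and variables do not carry over. Pictures are saved under pics/ and viewed, and the job is handed in when it is done.

Besides the shell and the picture viewer there is one more tool, called after ">>>" as a command line: name --argument value ..., lists and objects as JSON in quotes. jog_arm: Moves the arm, as the interface text tells. Its arguments: {"type":"object","properties":{"rows":{"type":"array"},"squeeze":{"type":"number"}},"required":["rows"]}

```bash
mkdir -p pics; ls
python3 - <<'E'
from bench import state, grab_frame, get_calibration, arm
import cv2
print(state())
for n in("scene","top"):
    c=get_calibration(n);print(n,c)
    cv2.imwrite(f"pics/{n}0.png",grab_frame(n)[:,:,::-1])
E
```

```text
pics
{'t': 0.0, 'joint_pos': array([ 6.07521919e+01,  1.77042934e+01,  9.36910991e+01, -1.71132480e-03,
        6.87371074e+01, -3.99328576e+00]), 'dq': array([-0.10781937, -0.05812985,  0.04612719,  0.0015932 ,  0.10541829,
       -0.06421967]), 'joint_torque': array([-7.56605859e-04, -4.15253806e+01, -2.76658916e+01, -3.81232749e-04,
        1.01242171e-02,  1.58598493e-05]), 'tool_pos': array([0.26625349, 0.56448556, 0.21353629]), 'tcp_rot': array([ -93.30430302,   89.86749051, -118.55820286]), 'wrist_force': array([-0.17034898,  0.06195004, -0.30064072]), 'ft_torque': array([ 0.00732929,  0.02556453, -0.02190514]), 'width': 0.08532273077463728}
scene {'fx': 501.2524387232127, 'fy': 501.2524387232127, 'cx': 321.9985031553285, 'cy': 199.62900749400313, 'dist_coeffs': array([-0.04062267,  0.        ,  0.        ,  0.        ,  0.        ]), 'eye': array([1.4516757 , 0.32315724, 1.26751862]), 'rotation': array([-142.18073018,   -0.77752581,  111.03940884])}
top {'fx': 490.8367706895086, 'fy': 490.8367706895086, 'cx': 317.57642587446986, 'cy': 201.60626781756244, 'dist_coeffs': array([0.00293065, 0.        , 0.        , 0.        , 0.        ]), 'eye': array([ 0.45396457, -0.0193267 ,  1.60608155]), 'rotation': array([-174.79416157,    0.95623145,  -88.3519672 ])}
```

View pics/scene0.png

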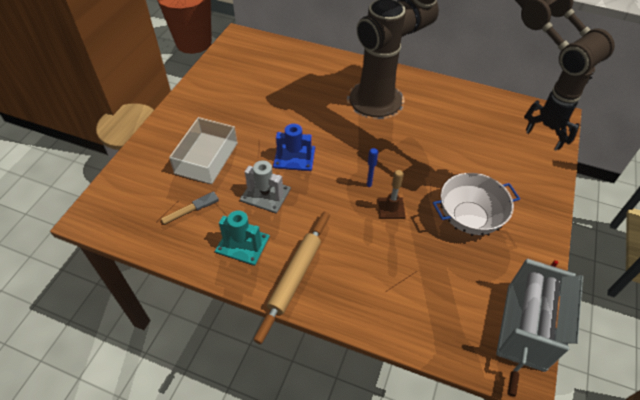

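View pics/top0.png

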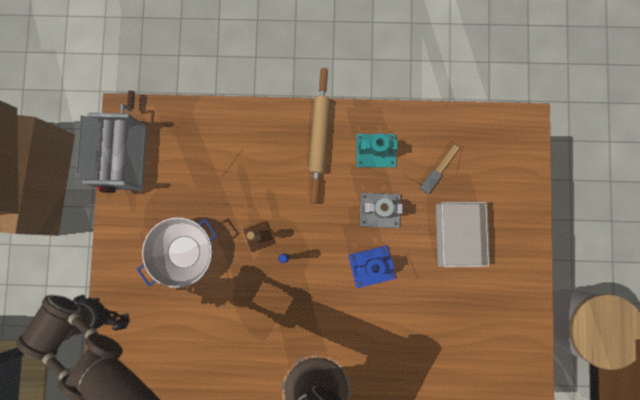

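The scene picture shows a grey stand at (263,183), a blue one at (294,148) and a turquoise one at (241,236). A beech-handled rod stands in the dark rest at (397,190), and a blue look-alike rod at (372,167). I choose the grey stand (top view 381,210) and the beech rod (top view 257,236), and check both in close crops.

Run:
```python
import cv2,numpy as np
s=cv2.imread("pics/scene0.png");t=cv2.imread("pics/top0.png")
def cr(im,x,y,w,h,k): return cv2.resize(im[y:y+h,x:x+w],None,fx=k,fy=k,interpolation=cv2.INTER_CUBIC)
a=np.vstack([np.hstack([cr(s,230,150,66,50,6),cr(s,365,165,66,50,6)]),np.hstack([cr(t,350,185,66,50,6),cr(t,232,210,66,50,6)])])
cv2.imwrite("pics/crop0.png",a)
```

```text
(no output)
```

View pics/crop0.png

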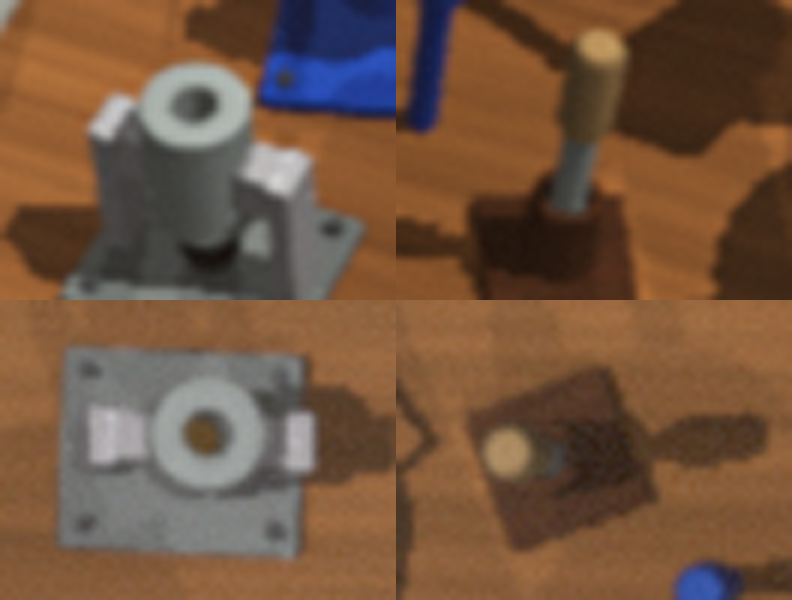

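```bash
cat > h.py <<'E'
from bench import state, grab_frame, get_calibration, arm
import cv2,numpy as np
from scipy.spatial.transform import Rotation as R
from scipy.optimize import least_squares
C={n:get_calibration(n) for n in("scene","top")}
def cam(n):
    c=C[n];K=np.array([[c['fx'],0,c['cx']],[0,c['fy'],c['cy']],[0,0,1.]])
    return K,c['dist_coeffs'],c['eye'],R.from_euler('xyz',c['rotation'],degrees=True).as_matrix()
def proj(n,P):
    K,d,e,M=cam(n);q=(np.atleast_2d(P)-e)@M
    return cv2.projectPoints(q.reshape(-1,1,3),np.zeros(3),np.zeros(3),K,d)[0].reshape(-1,2)
def ray(n,p,z):
    K,d,e,M=cam(n);u=cv2.undistortPoints(np.array([[p]],float),K,d)[0,0]
    v=M@np.array([u[0],u[1],1]);return e+v*(z-e[2])/v[2]
def tri(pt,ps):
    f=lambda X:np.r_[proj("top",X)[0]-pt,proj("scene",X)[0]-ps]
    r=least_squares(f,[.5,0,.1]);return r.x,r.fun
E
python3 - <<'E'
from h import *
f=lambda u,v,x,y:((u+.5)/6-.5+x,(v+.5)/6-.5+y)
mt=f(207,133,350,185);ms=f(195,105,230,150);ht=f(111,152,232,210);hs=f(206,47,365,165)
print('mouth',ray("top",mt,.135),ray("scene",ms,.135),tri(mt,ms))
print('handle',ray("top",ht,.176),ray("scene",hs,.176),tri(ht,hs))
# base corners top view stand (z=.012), rest(z=.010)
for nm,z,o,pts in(('stand',.012,(350,185),[(65,47),(303,55),(297,258),(58,247)]),('rest',.010,(232,210),[(73,112),(208,66),(262,198),(122,252)])):
    P=np.array([ray("top",f(*p,*o),z) for p in pts]);print(nm,P.mean(0),[np.linalg.norm(P[i]-P[i-1]).round(4) for i in range(4)],[np.degrees(np.arctan2(*(P[i]-P[i-1])[1::-1])).round(1) for i in range(4)])
for n,p in(('teal',(380,143)),('blue',(376,268))): print(n,ray("top",p,.135))
print('bluerod',ray("top",(284,258),.12)); print('colander',ray("top",(180,253),.09))
E
```

```text
mouth [ 0.57719837 -0.19085375  0.135     ] [ 0.57641737 -0.19016938  0.135     ] (array([ 0.57697729, -0.19036188,  0.13556803]), array([-0.14319163,  0.05376872, -0.15292706, -0.01343365]))
handle [0.48073189 0.20214208 0.176     ] [0.48063349 0.20365429 0.176     ] (array([0.48054052, 0.20292629, 0.17557182]), array([-0.24830486,  0.06151768, -0.25397927,  0.00389239]))
stand [ 0.57709681 -0.19112949  0.012     ] [np.float64(0.1088), np.float64(0.1291), np.float64(0.1102), np.float64(0.1289)] [np.float64(-0.8), np.float64(-90.4), np.float64(179.1), np.float64(89.0)]
rest [0.48207498 0.19775965 0.01      ] [np.float64(0.0805), np.float64(0.0773), np.float64(0.0775), np.float64(0.0809)] [np.float64(21.7), np.float64(-69.5), np.float64(-155.6), np.float64(112.7)]
teal [ 0.77101919 -0.17527654  0.135     ]
blue [ 0.39423991 -0.16992876  0.135     ]
bluerod [0.41534305 0.10557721 0.12      ]
colander [0.4205569  0.42985635 0.09      ]
```

Run:
```python
from h import *
s=cv2.imread("pics/scene0.png");t=cv2.imread("pics/top0.png")
k=10
out=[]
def circ(x,y,z,r): a=np.linspace(0,2*np.pi,40);return np.c_[x+r*np.cos(a),y+r*np.sin(a),0*a+z]
for n,im,o in(("scene",s,(378,162)),("top",t,(238,218))):
    c=cv2.resize(im[o[1]:o[1]+56,o[0]:o[0]+40],None,fx=k,fy=k,interpolation=cv2.INTER_CUBIC)
    d=c.copy()
    for x,y,z,r,col in((.4806,.2028,.176,.014,(0,255,0)),(.4806,.2028,.113,.014,(0,255,0)),(.4806,.2028,.06,.009,(0,255,0)),(.482,.198,.06,.02,(0,0,255)),(.482,.198,.06,.012,(0,0,255))):
        p=(proj(n,circ(x,y,z,r))-o+.5)*k-.5
        cv2.polylines(d,[p.round().astype(np.int32)],True,col,1)
    out+= [d]
cv2.imwrite("pics/ov1.png",np.hstack(out))
```

```text
(no output)
```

View pics/ov1.png

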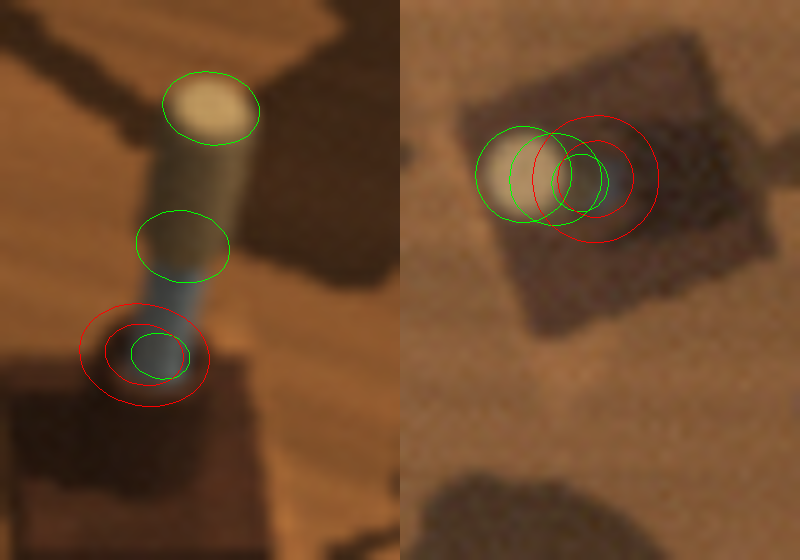

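```bash
cat >> h.py <<'E'
def tool():
    s=state();return s,np.array(s['tool_pos']),R.from_euler('xyz',s['tcp_rot'],degrees=True).as_matrix()
def plan(target,jaw=(0,1,0)):
    """shift mm & rotvec deg in tool axes to vertical-down pose with jaws along jaw"""
    s,p,M=tool();x=np.array([0,0,-1.]);y=np.array(jaw,float);y/=np.linalg.norm(y)
    best=None
    for sg in(1,-1):
        T=np.c_[x,sg*y,np.cross(x,sg*y)];rv=R.from_matrix(M.T@T).as_rotvec(degrees=True)
        if best is None or np.linalg.norm(rv)<np.linalg.norm(best):best=rv
    print('t',s['t'].__round__(2),'pos',(p*1000).round(1),'F',np.round(s['wrist_force'],2),'w',round(s['width']*1000,1),'q',np.round(s['joint_pos'],1))
    print('axes x,y,z cols\n',M.round(4))
    print('shift mm',(M.T@(np.array(target)-p)*1000).round(1),'rot',best.round(2))
E
python3 - <<'E'
from h import *
plan((.4806,.2022,.26));plan((.4806,.2022,.134))
E
```

```text
t 0.1 pos [266.3 564.6 213.7] F [ 0.29  0.39 -0.08] w 85.2 q [60.8 17.7 93.7 -0.  68.7 -4. ]
axes x,y,z cols
 [[-1.000e-03  4.266e-01  9.044e-01]
 [-1.800e-03  9.044e-01 -4.266e-01]
 [-1.000e+00 -2.100e-03 -1.000e-04]]
shift mm [ -45.9 -236.4  348.4] rot [-25.25  -0.03   0.12]
t 0.1 pos [266.3 564.6 213.7] F [ 0.29  0.39 -0.08] w 85.2 q [60.8 17.7 93.7 -0.  68.7 -4. ]
axes x,y,z cols
 [[-1.000e-03  4.266e-01  9.044e-01]
 [-1.800e-03  9.044e-01 -4.266e-01]
 [-1.000e+00 -2.100e-03 -1.000e-04]]
shift mm [  80.1 -236.1  348.4] rot [-25.25  -0.03   0.12]
```

>>> jog_arm --rows '[[[-46,-34,50],[-5,0,0],85],[[-46,-68,100],[-10,0,0],85],[[-46,-102,150],[-15,0,0],85],[[-46,-136,200],[-20,0,0],85],[[-46,-169,249],[-25.25,0,0],85]]' --squeeze 80

```text
t: 0.72
tool_pos: [0.4194, 0.3057, 0.2605]
tcp_rot: [-105.1, 90.0, -104.9]
wrist_force: [0.4, -0.4, -0.5]
width: 0.0854
```

Run:
```python
from h import *
plan((.4806,.2022,.26))
```

```text
t 0.72 pos [419.4 305.7 260.5] F [ 0.41 -0.35 -0.54] w 85.4 q [ 31.3   3.5 104.9  -0.   71.6 -58.9]
axes x,y,z cols
 [[-0.0e+00 -3.3e-03  1.0e+00]
 [-1.0e-04  1.0e+00  3.3e-03]
 [-1.0e+00 -1.0e-04 -0.0e+00]]
shift mm [   0.5 -103.7   60.9] rot [ 0.19 -0.    0.01]
```

>>> jog_arm --rows '[[[0,-50,30],[0,0,0],85],[[0,-103,61],[0,0,0],85],[[30,-103.5,61],[0,0,0],85],[[30,-103.5,61],[0,0,0],85],[[30,-103.5,61],[0,0,0],85]]'

```text
t: 1.35
tool_pos: [0.4797, 0.2045, 0.231]
tcp_rot: [160.9, 90.0, 160.9]
wrist_force: [-1.0, 0.6, 0.1]
width: 0.085
```

Run:
```python
from h import *
plan((.4806,.2022,.134))
s=grab_frame("scene")[:,:,::-1];t=grab_frame("top")[:,:,::-1]
def cr(im,x,y,w,h,k): return cv2.resize(im[y:y+h,x:x+w],None,fx=k,fy=k,interpolation=cv2.INTER_CUBIC)
cv2.imwrite("pics/c2.png",np.hstack([cr(s,350,110,100,120,4),cr(t,205,175,100,120,4)]))
```

```text
t 1.35 pos [479.7 204.5 231. ] F [-1.02  0.59  0.12] w 85.0 q [ 18.3   5.3 106.5   0.   68.2 -71.7]
axes x,y,z cols
 [[-3.e-04 -7.e-04  1.e+00]
 [ 1.e-04  1.e+00  7.e-04]
 [-1.e+00  1.e-04 -3.e-04]]
shift mm [97.  -2.3  0.9] rot [ 0.04 -0.02 -0.01]
```

View pics/c2.png

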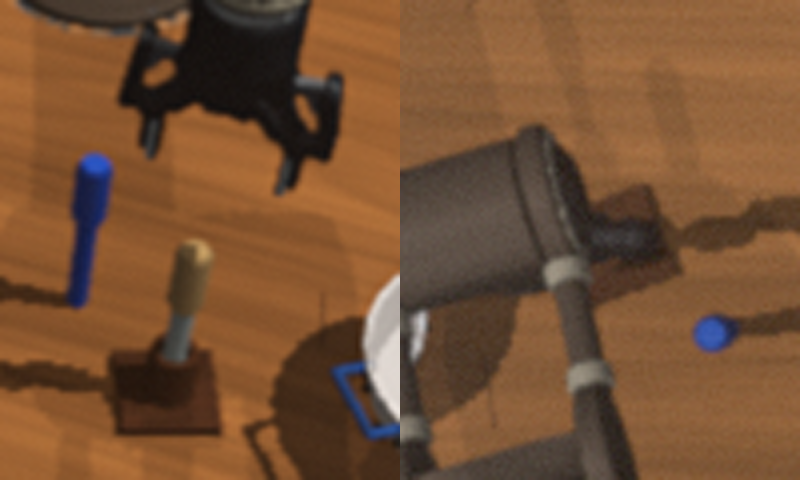

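The scene crop shows the open jaws above the beech rod: fingertips at about (387,148) and (421,156) in the full picture, rod top at (399,172), blue rod clear to the left. Descending.

>>> jog_arm --rows '[[[45,-2,1],[0,0,0],85],[[90,-2,1],[0,0,0],85],[[97,-2,1],[0,0,0],85],[[97,-2,1],[0,0,0],85],[[97,-2,1],[0,0,0],60]]'

```text
t: 2.08
tool_pos: [0.4829, 0.203, 0.1362]
tcp_rot: [18.0, 89.7, 18.0]
wrist_force: [-0.2, -0.8, 0.0]
width: 0.069
```

>>> jog_arm --rows '[[[0,0,0],[0,0,0],40],[[0,0,0],[0,0,0],30],[[0,0,0],[0,0,0],20],[[0,0,0],[0,0,0],10],[[0,0,0],[0,0,0],10]]' --squeeze 80

```text
t: 2.7
tool_pos: [0.4821, 0.2023, 0.1351]
tcp_rot: [16.6, 89.9, 16.6]
wrist_force: [-0.1, -0.6, 5.5]
width: 0.0256
```

>>> jog_arm --rows '[[[0,0,0],[0,0,0],10],[[0,0,0],[0,0,0],10]]' --squeeze 80

```text
t: 2.95
tool_pos: [0.4821, 0.2023, 0.1351]
tcp_rot: [16.5, 89.9, 16.4]
wrist_force: [0.6, 0.9, 4.7]
width: 0.0248
```

Run:
```python
from h import *
plan((.4806,.2022,.134))
s=grab_frame("scene")[:,:,::-1];t=grab_frame("top")[:,:,::-1]
def cr(im,x,y,w,h,k): return cv2.resize(im[y:y+h,x:x+w],None,fx=k,fy=k,interpolation=cv2.INTER_CUBIC)
cv2.imwrite("pics/c3.png",np.hstack([cr(s,350,130,80,100,5),cr(t,215,185,80,100,5)]))
```

```text
t 2.95 pos [482.1 202.3 135.1] F [0.61 0.86 4.67] w 24.8 q [ 18.   11.8 111.2  -0.   56.9 -72. ]
axes x,y,z cols
 [[ 2.3e-03  2.0e-04  1.0e+00]
 [ 7.0e-04  1.0e+00 -2.0e-04]
 [-1.0e+00  7.0e-04  2.3e-03]]
shift mm [ 1.1 -0.1 -1.5] rot [-0.01  0.13 -0.04]
```

View pics/c3.png

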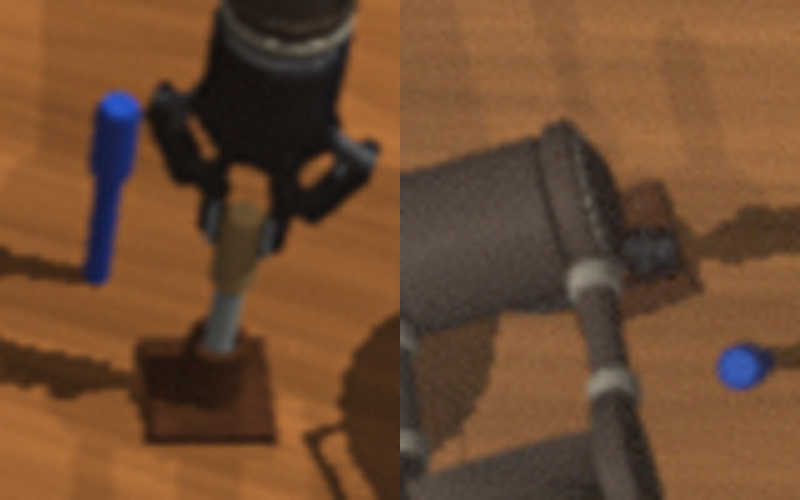

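Jaws are closed on the handle at about (398,178), with width steady at 24.8 mm. I lift and check the rod hangs straight.

>>> jog_arm --rows '[[[-8,0,0],[0,-0.13,0],10],[[-25,0,0],[0,-0.13,0],10],[[-65,0,0],[0,-0.13,0],10],[[-110,0,0],[0,-0.13,0],10],[[-150,0,0],[0,-0.13,0],10]]' --squeeze 80

```text
t: 3.68
tool_pos: [0.4809, 0.2021, 0.2861]
tcp_rot: [6.1, 89.8, 6.1]
wrist_force: [0.6, -0.1, -1.6]
width: 0.0253
```

>>> jog_arm --rows '[[[-20,0,0],[0,0,0],10],[[-20,0,0],[0,0,0],10],[[-20,0,0],[0,0,0],10]]'

```text
t: 4.05
tool_pos: [0.4801, 0.2018, 0.3028]
tcp_rot: [-54.8, 90.0, -54.8]
wrist_force: [-0.3, -0.4, -1.4]
width: 0.0254
```

Run:
```python
from h import *
plan((.577,-.1905,.30))
s=grab_frame("scene")[:,:,::-1];t=grab_frame("top")[:,:,::-1]
cv2.imwrite("pics/full4s.png",s)
def cr(im,x,y,w,h,k): return cv2.resize(im[y:y+h,x:x+w],None,fx=k,fy=k,interpolation=cv2.INTER_CUBIC)
S=cr(s,370,110,60,110,5)
st,p,M=tool()
for nm,L in(('tip',.146),('hb',.043)):
    pass
ax=M[:,0]
g=p-ax*.011
def mk(P,c):
    q=(proj("scene",P)[0]-(370,110)+.5)*5-.5;cv2.circle(S,tuple(q.round().astype(int)),3,c,-1)
mk(g+ax*.135,(0,255,0));mk(g+ax*.032,(0,255,0));mk([.482,.198,.06],(0,0,255))
cv2.imwrite("pics/c4.png",np.hstack([S,cr(t,215,185,80,110,5)]))
```

```text
t 4.05 pos [480.1 201.8 302.8] F [-0.34 -0.36 -1.44] w 25.4 q [ 18.    1.9 101.7  -0.   76.4 -72. ]
axes x,y,z cols
 [[ 4.e-04  1.e-04  1.e+00]
 [-6.e-04  1.e+00 -1.e-04]
 [-1.e+00 -6.e-04  4.e-04]]
shift mm [   3.1 -392.2   97. ] rot [-0.    0.03  0.04]
```

View pics/c4.png

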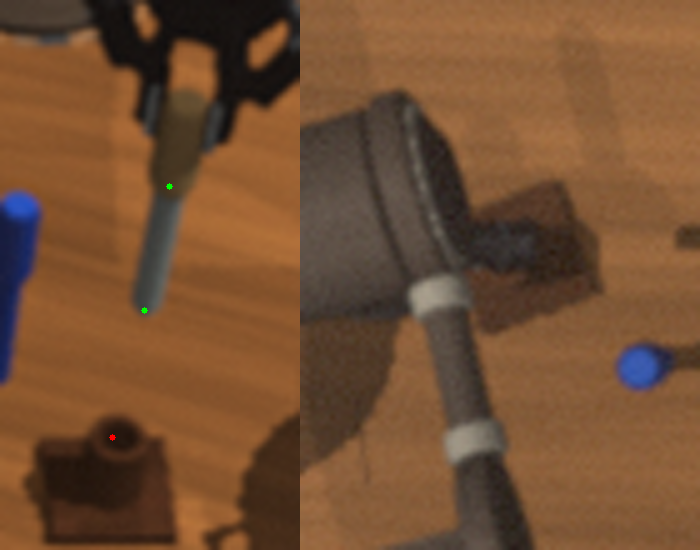

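The rod hangs from the jaws, its tip at about (399,172), close to the computed point. The empty socket mouth is at about (393,197). I measure both more precisely.

Run:
```python
from h import *
s=cv2.imread("pics/full4s.png")
k=16
A=(378,188,32,16);B=(388,140,24,36)
def cr(o,kk):x,y,w,h=o;return cv2.resize(s[y:y+h,x:x+w],None,fx=kk,fy=kk,interpolation=cv2.INTER_CUBIC)
a=cr(A,12);b=cr(B,14)
p=np.array([.4801,.2018,.3028])
def circ(x,y,z,r): a=np.linspace(0,2*np.pi,40);return np.c_[x+r*np.cos(a),y+r*np.sin(a),0*a+z]
def dr(im,o,kk,P,c):
    q=(proj("scene",P)-o[:2]+.5)*kk-.5;cv2.polylines(im,[q.round().astype(np.int32)],True,c,1)
for x,y,c in((.482,.198,(0,0,255)),(.482,.200,(0,255,0))):
    dr(a,A,12,circ(x,y,.06,.020),c);dr(a,A,12,circ(x,y,.06,.013),c)
for z,r in((.3138-.135,.006),(.3138-.129,.009),(.3138-.032,.009),(.3138-.032,.014)): dr(b,B,14,circ(p[0],p[1],z,r),(0,255,0))
H=max(a.shape[0],b.shape[0]);im=np.zeros((H,a.shape[1]+b.shape[1],3),np.uint8);im[:a.shape[0],:a.shape[1]]=a;im[:b.shape[0],a.shape[1]:]=b
cv2.imwrite("pics/c5.png",im);print(im.shape)
```

```text
(504, 720, 3)
```

View pics/c5.png

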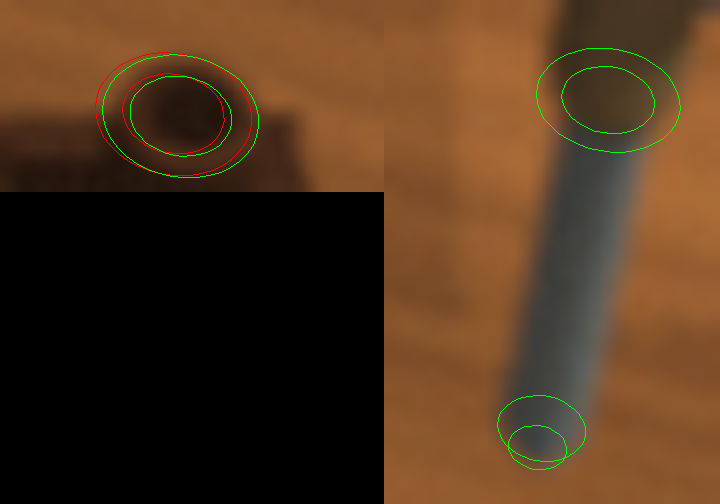

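>>> jog_arm --rows '[[[0,-50,12],[0,0,0],10],[[0,-105,26],[0,0,0],10],[[0,-160,40],[0,0,0],10],[[0,-215,53],[0,0,0],10],[[0,-270,67],[0,0,0],10]]'

```text
t: 4.78
tool_pos: [0.5474, -0.0696, 0.3024]
tcp_rot: [93.3, 90.0, 93.3]
wrist_force: [1.3, 0.1, -1.7]
width: 0.0251
```

>>> jog_arm --rows '[[[0,-50,12],[0,0,0],10],[[0,-100,24],[0,0,0],10],[[0,-122,30],[0,0,0],10],[[0,-122,30],[0,0,0],10],[[0,-122,30],[0,0,0],10]]'

```text
t: 5.4
tool_pos: [0.5774, -0.1885, 0.3032]
tcp_rot: [70.9, 89.9, 70.9]
wrist_force: [0.9, -0.1, -1.0]
width: 0.025
```

Run:
```python
from h import *
plan((.577,-.191,.284))
```

```text
t 5.4 pos [ 577.4 -188.5  303.2] F [ 0.85 -0.14 -1.03] w 25.0 q [-2.220e+01  1.190e+01  9.050e+01  1.000e-01  7.760e+01 -1.123e+02]
axes x,y,z cols
 [[ 6.0e-04 -7.0e-04  1.0e+00]
 [ 1.8e-03  1.0e+00  7.0e-04]
 [-1.0e+00  1.8e-03  6.0e-04]]
shift mm [19.2 -2.5 -0.4] rot [ 0.04  0.03 -0.1 ]
```

>>> jog_arm --rows '[[[15,-2.5,-0.4],[0,0,0],10],[[27,-2.5,-0.4],[0,0,0],10],[[27,-2.5,-0.4],[0,0,0],10]]'

```text
t: 5.78
tool_pos: [0.5762, -0.1913, 0.2746]
tcp_rot: [134.9, 89.9, 135.0]
wrist_force: [-0.1, 0.7, -1.6]
width: 0.0248
```

Run:
```python
from h import *
plan((.577,-.191,.284))
s=grab_frame("scene")[:,:,::-1];t=grab_frame("top")[:,:,::-1]
cv2.imwrite("pics/s6.png",s);cv2.imwrite("pics/t6.png",t)
st,p,M=tool();ax=M[:,0];g=p-ax*.011
def circ(c,r): a=np.linspace(0,2*np.pi,40);return np.c_[c[0]+r*np.cos(a),c[1]+r*np.sin(a),0*a+c[2]]
A=(240,130,40,50);k=12
b=cv2.resize(s[130:180,240:280],None,fx=k,fy=k,interpolation=cv2.INTER_CUBIC);raw=b.copy()
for c,r,col in((g+ax*.135,.006,(0,255,0)),(g+ax*.129,.009,(0,255,0)),(g+ax*.032,.014,(0,255,0)),(np.array([.577,-.1905,.135]),.0125,(0,0,255)),(np.array([.577,-.1905,.135]),.0285,(0,0,255))):
    q=(proj("scene",circ(c,r))-A[:2]+.5)*k-.5;cv2.polylines(b,[q.round().astype(np.int32)],True,col,1)
tt=cv2.resize(t[180:240,350:410],None,fx=5,fy=5)
cv2.imwrite("pics/c6.png",cv2.resize(np.hstack([raw,b]),(768,480)))
cv2.imwrite("pics/c6t.png",tt)
```

```text
t 5.78 pos [ 576.2 -191.3  274.6] F [-0.08  0.72 -1.57] w 24.8 q [-2.250e+01  1.300e+01  9.240e+01  1.000e-01  7.470e+01 -1.126e+02]
axes x,y,z cols
 [[-1.7e-03 -7.0e-04  1.0e+00]
 [ 1.7e-03  1.0e+00  8.0e-04]
 [-1.0e+00  1.7e-03 -1.7e-03]]
shift mm [-9.4  0.3  0.8] rot [ 0.04 -0.1  -0.1 ]
```

View pics/c6.png

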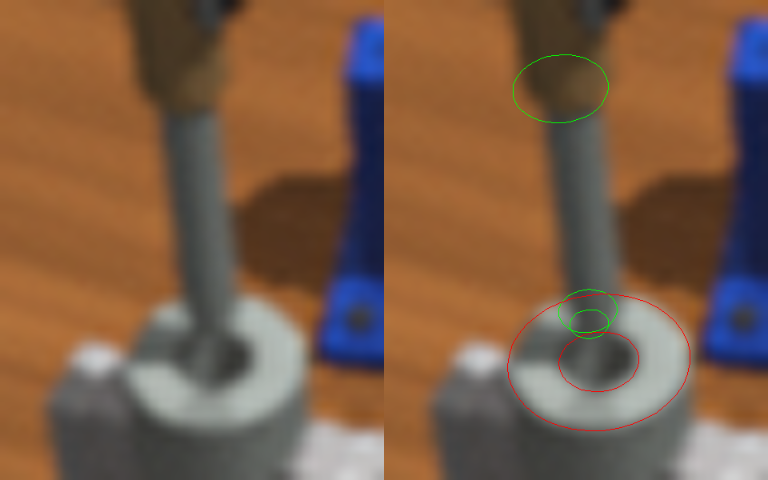

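View pics/c6t.png

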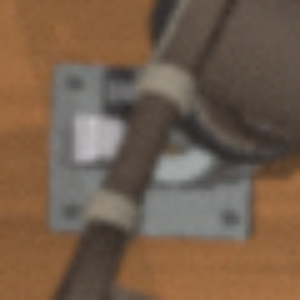

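The rod's shaft stands over the bore (shaft end at about (262,164), hole centre at (262,167)), matching the model to about 1 mm. Entering the bore.

>>> jog_arm --rows '[[[4,0,0.4],[0,-0.1,0],10],[[9,0,0.4],[0,-0.1,0],10],[[14,0,0.4],[0,-0.1,0],10],[[19,0,0.4],[0,-0.1,0],10],[[22,0,0.4],[0,-0.1,0],10]]'

```text
t: 6.5
tool_pos: [0.5777, -0.1924, 0.2544]
tcp_rot: [5.0, 89.8, 5.0]
wrist_force: [0.4, -0.1, -1.3]
width: 0.025
```

>>> jog_arm --rows '[[[3,0,0],[0,0,0],10],[[6,0,0],[0,0,0],10],[[8,0,0],[0,0,0],10],[[8,0,0],[0,0,0],10]]'

```text
t: 7.0
tool_pos: [0.5779, -0.1924, 0.2468]
tcp_rot: [2.3, 89.8, 2.3]
wrist_force: [0.2, 0.0, -0.3]
width: 0.0249
```

Run:
```python
from h import *
plan((.5766,-.1912,.24))
for i in range(5):
    grab_frame("scene");s=state();print(s['t'],s['wrist_force'].round(2),s['ft_torque'].round(2),s['tool_pos'].round(4))
```

```text
t 7.0 pos [ 577.9 -192.4  246.8] F [ 0.21  0.05 -0.31] w 24.9 q [-2.260e+01  1.420e+01  9.420e+01  1.000e-01  7.140e+01 -1.126e+02]
axes x,y,z cols
 [[ 3.7e-03  1.0e-04  1.0e+00]
 [ 1.0e-04  1.0e+00 -1.0e-04]
 [-1.0e+00  2.0e-04  3.7e-03]]
shift mm [ 6.8  1.2 -1.3] rot [-0.01  0.21 -0.01]
7.05 [-0.46  1.09 -1.5 ] [ 0.    0.02 -0.02] [ 0.578  -0.1925  0.247 ]
7.1 [-0.31  0.68 -0.6 ] [ 0.04 -0.03 -0.03] [ 0.5781 -0.1925  0.2471]
7.15 [-0.23  0.29 -1.12] [-0.04  0.02 -0.01] [ 0.5781 -0.1925  0.2472]
7.2 [-0.49  0.22 -1.48] [-0.01 -0.03 -0.04] [ 0.5781 -0.1925  0.2472]
7.25 [-0.66 -0.5  -1.49] [-0.03  0.01  0.04] [ 0.5781 -0.1925  0.2472]
```

>>> jog_arm --rows '[[[0,1,-1],[0,0.2,0],10],[[3,1.2,-1.2],[0,0.2,0],10],[[5,1.2,-1.2],[0,0.2,0],10],[[6,1.2,-1.2],[0,0.2,0],10],[[6,1.2,-1.2],[0,0.2,0],10]]'

```text
t: 7.88
tool_pos: [0.5768, -0.1912, 0.2408]
tcp_rot: [26.4, 90.0, 26.4]
wrist_force: [-0.2, 0.1, -1.0]
width: 0.0246
```

Run:
```python
from h import *
plan((.5766,-.1912,.24))
s=grab_frame("scene")[:,:,::-1]
cv2.imwrite("pics/c7.png",cv2.resize(s[130:210,230:300],None,fx=7,fy=7,interpolation=cv2.INTER_CUBIC))
```

```text
t 7.88 pos [ 576.8 -191.2  240.8] F [-0.18  0.08 -0.98] w 24.6 q [ -22.5   14.5   94.6    0.    70.9 -112.5]
axes x,y,z cols
 [[ 3.e-04  1.e-04  1.e+00]
 [ 1.e-04  1.e+00 -1.e-04]
 [-1.e+00  1.e-04  3.e-04]]
shift mm [ 0.8  0.  -0.2] rot [-0.    0.01 -0.01]
```

View pics/c7.png

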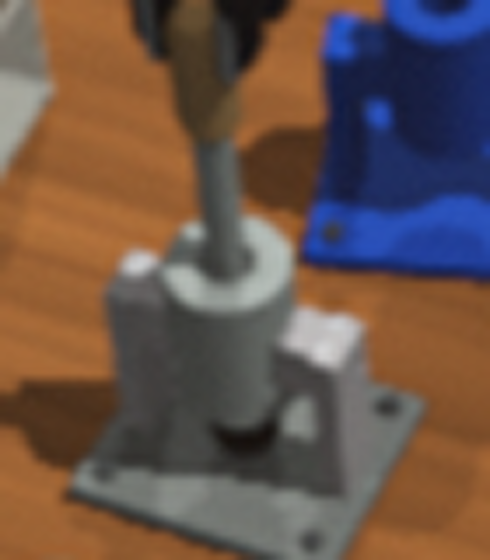

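The rod is inside the bore (entry at about (261,167)), clear all round. Descending slowly to find the die.

>>> jog_arm --rows '[[[1.6,0,0],[0,0,0],10],[[3.2,0,0],[0,0,0],10],[[4.8,0,0],[0,0,0],10],[[6.4,0,0],[0,0,0],10],[[8,0,0],[0,0,0],10]]'

```text
t: 8.55
tool_pos: [0.5768, -0.1913, 0.2328]
tcp_rot: [6.0, 90.0, 6.0]
wrist_force: [-0.1, -0.6, -1.0]
width: 0.0254
```

Run:
```python
from h import *
plan((.5766,-.1912,.232))
```

```text
t 8.55 pos [ 576.8 -191.3  232.8] F [-0.06 -0.58 -1.  ] w 25.4 q [ -22.5   14.8   95.1    0.    70.1 -112.5]
axes x,y,z cols
 [[ 4.e-04  1.e-04  1.e+00]
 [ 0.e+00  1.e+00 -1.e-04]
 [-1.e+00  0.e+00  4.e-04]]
shift mm [ 0.8  0.1 -0.2] rot [-0.01  0.03 -0.  ]
```

>>> jog_arm --rows '[[[1.6,0,0],[0,0,0],10],[[3.2,0,0],[0,0,0],10],[[4.8,0,0],[0,0,0],10],[[6.4,0,0],[0,0,0],10],[[8,0,0],[0,0,0],10]]'

```text
t: 9.18
tool_pos: [0.5768, -0.1913, 0.2249]
tcp_rot: [-2.4, 90.0, -2.4]
wrist_force: [-0.2, -0.0, -0.8]
width: 0.025
```

>>> jog_arm --rows '[[[1.6,0,0],[0,0,0],10],[[3.2,0,0],[0,0,0],10],[[4.8,0,0],[0,0,0],10],[[6.4,0,0],[0,0,0],10],[[8,0,0],[0,0,0],10]]'

```text
t: 9.8
tool_pos: [0.5768, -0.1913, 0.2169]
tcp_rot: [-0.8, 90.0, -0.8]
wrist_force: [0.1, 1.0, -1.6]
width: 0.0249
```

>>> jog_arm --rows '[[[1.6,0,0],[0,0,0],10],[[3.2,0,0],[0,0,0],10],[[4.8,0,0],[0,0,0],10],[[6.4,0,0],[0,0,0],10],[[8,0,0],[0,0,0],10]]'

```text
t: 10.42
tool_pos: [0.5777, -0.1915, 0.2106]
tcp_rot: [-12.7, 89.8, -12.7]
wrist_force: [-0.2, 0.0, 5.2]
width: 0.0253
```

>>> jog_arm --rows '[[[1.6,0,0],[0,0,0],10],[[3.2,0,0],[0,0,0],10],[[4.8,0,0],[0,0,0],10]]'

```text
t: 10.8
tool_pos: [0.5778, -0.1914, 0.2057]
tcp_rot: [-12.1, 89.8, -12.2]
wrist_force: [-0.1, -0.3, 4.7]
width: 0.0251
```

>>> jog_arm --rows '[[[1.6,0,0],[0,0,0],10],[[3.2,0,0],[0,0,0],10],[[4.8,0,0],[0,0,0],10]]'

```text
t: 11.18
tool_pos: [0.5778, -0.1914, 0.2009]
tcp_rot: [-12.2, 89.8, -12.2]
wrist_force: [-1.3, 0.7, 5.2]
width: 0.0249
```

>>> jog_arm --rows '[[[1.6,0,0],[0,0,0],10],[[3.2,0,0],[0,0,0],10]]'

```text
t: 11.42
tool_pos: [0.5777, -0.1915, 0.1977]
tcp_rot: [-12.4, 89.8, -12.4]
wrist_force: [-1.8, 0.2, 4.7]
width: 0.0256
```

>>> jog_arm --rows '[[[1.6,0,0],[0,0,0],10]]'

```text
t: 11.55
tool_pos: [0.5777, -0.1915, 0.1961]
tcp_rot: [-12.0, 89.8, -12.0]
wrist_force: [-0.5, 0.0, 5.2]
width: 0.0251
```

>>> jog_arm --rows '[[[1.6,0,0],[0,0,0],10]]'

```text
t: 11.68
tool_pos: [0.5778, -0.1915, 0.1945]
tcp_rot: [-12.3, 89.8, -12.3]
wrist_force: [-0.2, 0.3, 5.8]
width: 0.0251
```

>>> jog_arm --rows '[[[1.6,0,0],[0,0,0],10]]'

```text
t: 11.8
tool_pos: [0.5778, -0.1914, 0.1929]
tcp_rot: [-11.7, 89.8, -11.8]
wrist_force: [-0.6, 1.1, 5.5]
width: 0.025
```

>>> jog_arm --rows '[[[1.6,0,0],[0,0,0],10]]'

```text
t: 11.92
tool_pos: [0.5778, -0.1914, 0.1913]
tcp_rot: [-12.1, 89.8, -12.1]
wrist_force: [-0.5, 0.3, 4.7]
width: 0.0249
```

>>> jog_arm --rows '[[[1.6,0,0],[0,0,0],10]]'

```text
t: 12.05
tool_pos: [0.5783, -0.1916, 0.1906]
tcp_rot: [-12.9, 89.8, -12.9]
wrist_force: [-1.1, 1.0, 10.5]
width: 0.0251
```

>>> jog_arm --rows '[[[1.6,0,0],[0,0,0],10]]'

```text
t: 12.18
tool_pos: [0.5789, -0.1917, 0.1902]
tcp_rot: [-12.1, 89.7, -12.1]
wrist_force: [-0.2, 1.3, 14.0]
width: 0.0252
```

>>> jog_arm --rows '[[[0.4,0,0],[0,0,0],10]]'

```text
t: 12.3
tool_pos: [0.5792, -0.1917, 0.1902]
tcp_rot: [-12.1, 89.6, -12.1]
wrist_force: [-1.5, 2.0, 12.3]
width: 0.0249
```

Run:
```python
from h import *
for i in range(6):
    grab_frame("scene");s=state();print(s['t'].__round__(3),s['wrist_force'].round(2),s['tool_pos'].round(4))
```

```text
12.35 [-0.92  0.77 11.75] [ 0.5791 -0.1917  0.1903]
12.4 [-0.64  1.94 12.19] [ 0.5791 -0.1917  0.1903]
12.45 [-1.23  2.32 12.54] [ 0.5791 -0.1917  0.1903]
12.5 [-1.92  1.56 12.65] [ 0.5791 -0.1917  0.1903]
12.55 [-1.19  0.58 13.22] [ 0.5791 -0.1917  0.1903]
12.6 [-1.38  1.48 11.89] [ 0.5791 -0.1917  0.1903]
```

>>> jog_arm --rows '[[[0.8,0,0],[0,0,0],10],[[0.8,0,0],[0,0,0],10]]'

```text
t: 12.85
tool_pos: [0.5794, -0.1918, 0.1901]
tcp_rot: [-12.2, 89.6, -12.2]
wrist_force: [-1.6, 0.8, 13.5]
width: 0.0246
```

Run:
```python
from h import *
for i in range(5):
    grab_frame("scene");s=state();print(s['t'].__round__(3),s['wrist_force'].round(2),s['tool_pos'].round(4))
```

```text
12.9 [-2.2   1.11 14.78] [ 0.5794 -0.1918  0.1901]
12.95 [-0.96  1.41 13.33] [ 0.5794 -0.1918  0.1901]
13.0 [-1.26  1.05 13.81] [ 0.5794 -0.1918  0.1901]
13.05 [-1.37  2.18 13.41] [ 0.5794 -0.1918  0.19  ]
13.1 [-0.96  2.04 13.22] [ 0.5794 -0.1917  0.1901]
```

>>> jog_arm --rows '[[[0.6,0,0],[0,0,0],10],[[1.2,0,0],[0,0,0],10]]'

```text
t: 13.35
tool_pos: [0.5799, -0.1918, 0.1896]
tcp_rot: [-12.3, 89.5, -12.4]
wrist_force: [-1.6, 2.3, 16.9]
width: 0.0251
```

Run:
```python
from h import *
for i in range(10):
    grab_frame("scene");s=state();print(s['t'].__round__(3),s['wrist_force'].round(2),s['tool_pos'].round(4))
```

```text
13.4 [-1.61  1.6  16.84] [ 0.5799 -0.1919  0.1897]
13.45 [-2.6   1.33 16.15] [ 0.5799 -0.1918  0.1897]
13.5 [-1.77  0.67 16.61] [ 0.5799 -0.1918  0.1897]
13.55 [-1.89  1.36 16.21] [ 0.5799 -0.1918  0.1897]
13.6 [-1.48  1.97 15.59] [ 0.5799 -0.1919  0.1898]
13.65 [-1.35  2.33 16.31] [ 0.5799 -0.1918  0.1897]
13.7 [-1.97  2.34 15.79] [ 0.5799 -0.1918  0.1897]
13.75 [-1.6   2.42 16.16] [ 0.5799 -0.1919  0.1897]
13.8 [-1.59  0.78 16.34] [ 0.5799 -0.1919  0.1897]
13.85 [-1.49  1.89 16.3 ] [ 0.5799 -0.1919  0.1897]
```

Held at about 17 N (16.2 N plus the roughly 1.2 N rod-weight offset) for over 0.5 s, at rest. Drawing the rod out.

>>> jog_arm --rows '[[[-3,0,0],[0,0,0],10],[[-8,0,0],[0,0,0],10],[[-18,0,0],[0,0,0],10],[[-33,0,0],[0,0,0],10],[[-50,0,0],[0,0,0],10]]'

```text
t: 14.48
tool_pos: [0.5767, -0.1913, 0.2348]
tcp_rot: [103.3, 90.0, 103.3]
wrist_force: [-0.6, -0.7, -1.2]
width: 0.0247
```

>>> jog_arm --rows '[[[-20,0,0],[0,0,0],10],[[-40,0,0],[0,0,0],10],[[-60,0,0],[0,0,0],10],[[-65,0,0],[0,0,0],10],[[-65,0,0],[0,0,0],10]]'

```text
t: 15.1
tool_pos: [0.5769, -0.1913, 0.2996]
tcp_rot: [-11.5, 89.9, -11.5]
wrist_force: [-0.2, 0.8, -1.6]
width: 0.0251
```

Run:
```python
from h import *
plan((.4815,.202,.3028))
s=grab_frame("scene")[:,:,::-1]
cv2.imwrite("pics/c8.png",cv2.resize(s[120:210,230:300],None,fx=6,fy=6,interpolation=cv2.INTER_CUBIC))
```

```text
t 15.1 pos [ 576.9 -191.3  299.6] F [-0.16  0.81 -1.59] w 25.1 q [ -22.5   12.    90.8    0.    77.1 -112.5]
axes x,y,z cols
 [[ 1.1e-03  1.0e-04  1.0e+00]
 [-2.0e-04  1.0e+00 -1.0e-04]
 [-1.0e+00 -2.0e-04  1.1e-03]]
shift mm [ -3.4 393.3 -95.4] rot [-0.    0.06  0.01]
```

View pics/c8.png

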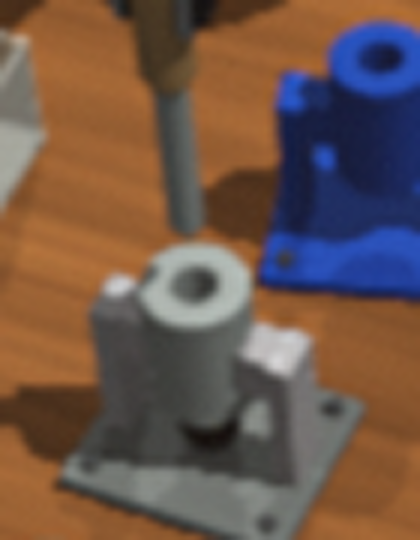

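The rod is free of the barrel, its tip at about (261,158) above the empty bore at (262,167). Moving back over the rest.

>>> jog_arm --rows '[[[-4,50,-12],[0,0,0],10],[[-4,105,-25.5],[0,0,0],10],[[-4,160,-39],[0,0,0],10],[[-4,215,-52],[0,0,0],10],[[-4,270,-65.5],[0,0,0],10]]'

```text
t: 15.78
tool_pos: [0.51, 0.0803, 0.3019]
tcp_rot: [-178.9, 89.9, -178.9]
wrist_force: [0.6, -0.2, -1.8]
width: 0.0254
```

>>> jog_arm --rows '[[[0,50,-12],[0,0,0],10],[[0,100,-24],[0,0,0],10],[[0,123,-30],[0,0,0],10],[[0,123,-30],[0,0,0],10],[[0,123,-30],[0,0,0],10]]'

```text
t: 16.4
tool_pos: [0.4811, 0.201, 0.3023]
tcp_rot: [-120.2, 89.9, -120.2]
wrist_force: [0.8, -0.6, -1.1]
width: 0.0252
```

Run:
```python
from h import *
plan((.4815,.202,.21))
```

```text
t 16.4 pos [481.1 201.  302.3] F [ 0.8  -0.56 -1.14] w 25.2 q [ 1.790e+01  2.000e+00  1.016e+02 -1.000e-01  7.640e+01 -7.210e+01]
axes x,y,z cols
 [[-8.0e-04  1.0e-04  1.0e+00]
 [-1.3e-03  1.0e+00 -1.0e-04]
 [-1.0e+00 -1.3e-03 -8.0e-04]]
shift mm [92.3  1.1  0.5] rot [-0.   -0.04  0.07]
```

>>> jog_arm --rows '[[[30,1,0.5],[0,0,0],10],[[65,1,0.5],[0,0,0],10],[[95,1,0.5],[0,0,0],10],[[100,1,0.5],[0,0,0],10],[[100,1,0.5],[0,0,0],10]]'

```text
t: 17.02
tool_pos: [0.4825, 0.202, 0.2035]
tcp_rot: [-9.3, 90.0, -9.4]
wrist_force: [0.2, -0.5, -0.4]
width: 0.0249
```

Run:
```python
from h import *
plan((.4815,.202,.135))
s=grab_frame("scene")[:,:,::-1]
cv2.imwrite("pics/c9.png",cv2.resize(s[150:220,365:425],None,fx=8,fy=8,interpolation=cv2.INTER_CUBIC))
```

```text
t 17.02 pos [482.5 202.  203.5] F [ 0.22 -0.52 -0.4 ] w 24.9 q [ 18.    7.1 107.9  -0.   65.  -71.9]
axes x,y,z cols
 [[ 8.0e-04  1.3e-03  1.0e+00]
 [-1.0e-04  1.0e+00 -1.3e-03]
 [-1.0e+00 -1.0e-04  8.0e-04]]
shift mm [68.5 -0.  -1. ] rot [-0.08  0.04  0.01]
```

View pics/c9.png

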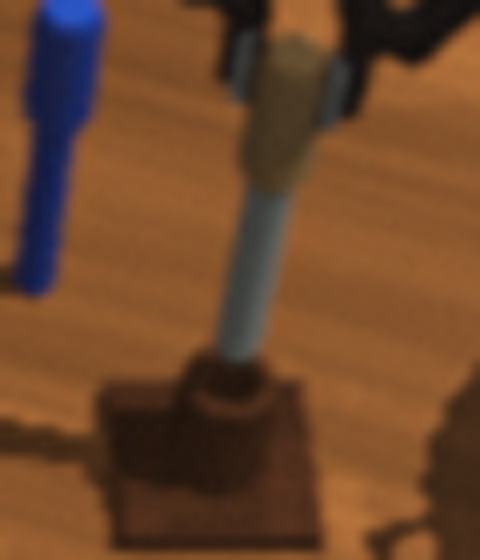

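Run:
```python
from h import *
s=grab_frame("scene")[:,:,::-1]
st,p,M=tool();ax=M[:,0];g=p-ax*.011
def circ(c,r): a=np.linspace(0,2*np.pi,40);return np.c_[c[0]+r*np.cos(a),c[1]+r*np.sin(a),0*a+c[2]]
A=(380,182);k=14
b=cv2.resize(s[182:222,380:408],None,fx=k,fy=k,interpolation=cv2.INTER_CUBIC);raw=b.copy()
for c,r,col in((g+ax*.135,.006,(0,255,0)),(g+ax*.129,.009,(0,255,0)),(np.array([.4815,.2015,.06]),.020,(0,0,255)),(np.array([.4815,.2015,.06]),.0125,(0,0,255)),(np.array([.4815,.2015,.01]),.020,(255,0,255))):
    q=(proj("scene",circ(c,r))-A+.5)*k-.5;cv2.polylines(b,[q.round().astype(np.int32)],True,col,1)
cv2.imwrite("pics/c10.png",np.hstack([np.clip(raw.astype(float)*1.6,0,255).astype(np.uint8),b]))
```

```text
(no output)
```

View pics/c10.png

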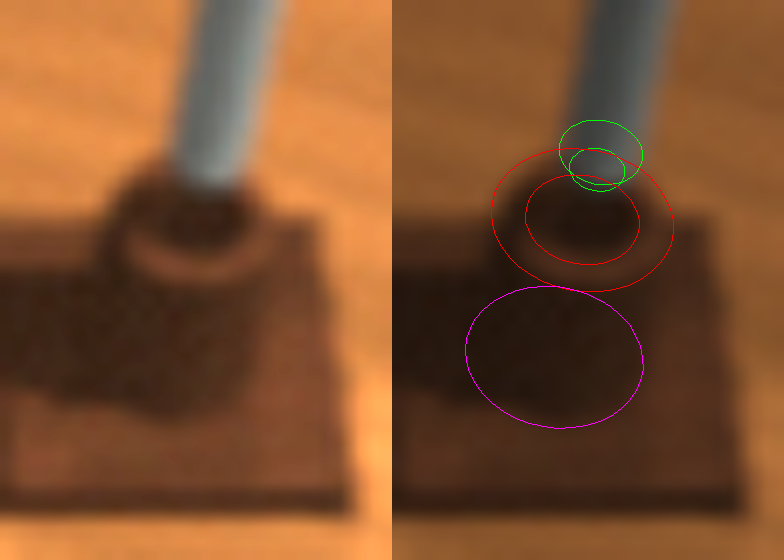

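The raised rod's tip is at about (395,195) above the socket mouth at about (394,198), which agrees with the model except for about 1.5 mm in x. I shift and insert.

>>> jog_arm --rows '[[[0,0,-1.5],[0,0,0],10],[[8,0,-1.5],[0,0,0],10],[[16,0,-1.5],[0,0,0],10],[[24,0,-1.5],[0,0,0],10],[[28,0,-1.5],[0,0,0],10]]'

```text
t: 17.75
tool_pos: [0.4797, 0.2026, 0.174]
tcp_rot: [-154.6, 89.9, -154.6]
wrist_force: [-0.4, -0.0, -1.1]
width: 0.025
```

Run:
```python
from h import *
plan((.481,.202,.135))
```

```text
t 17.75 pos [479.7 202.6 174. ] F [-0.39 -0.01 -1.08] w 25.0 q [ 18.1   8.8 109.6  -0.   61.6 -71.9]
axes x,y,z cols
 [[-1.2e-03 -0.0e+00  1.0e+00]
 [-6.0e-04  1.0e+00  0.0e+00]
 [-1.0e+00 -6.0e-04 -1.2e-03]]
shift mm [39.  -0.6  1.3] rot [ 0.   -0.07  0.03]
```

Tip about 10 mm inside the socket, no side force. Continuing.

>>> jog_arm --rows '[[[8,-0.5,1],[0,0,0],10],[[16,-0.5,1],[0,0,0],10],[[24,-0.5,1],[0,0,0],10],[[32,-0.5,1],[0,0,0],10],[[35,-0.5,1],[0,0,0],10]]'

```text
t: 18.38
tool_pos: [0.4809, 0.2021, 0.1393]
tcp_rot: [-148.4, 90.0, -148.4]
wrist_force: [-0.2, -0.0, -2.2]
width: 0.0253
```

>>> jog_arm --rows '[[[1,0,0],[0,0,0],10],[[2,0,0],[0,0,0],10],[[2,0,0],[0,0,0],10]]'

```text
t: 18.75
tool_pos: [0.4816, 0.2023, 0.1384]
tcp_rot: [8.4, 89.9, 8.4]
wrist_force: [-0.6, -0.7, -0.7]
width: 0.0253
```

Run:
```python
from h import *
plan((.481,.202,.135))
```

```text
t 18.75 pos [481.6 202.3 138.4] F [-0.6  -0.75 -0.7 ] w 25.3 q [ 18.   11.5 111.1  -0.   57.4 -72. ]
axes x,y,z cols
 [[ 1.e-03  1.e-04  1.e+00]
 [ 1.e-04  1.e+00 -1.e-04]
 [-1.e+00  1.e-04  1.e-03]]
shift mm [ 3.4 -0.3 -0.6] rot [-0.01  0.06 -0.01]
```

>>> jog_arm --rows '[[[1,0,0],[0,0,0],10],[[2,0,0],[0,0,0],10],[[2,0,0],[0,0,0],10]]'

```text
t: 19.12
tool_pos: [0.4813, 0.2022, 0.136]
tcp_rot: [-10.7, 90.0, -10.7]
wrist_force: [-0.4, -0.1, -1.2]
width: 0.0253
```

>>> jog_arm --rows '[[[1,0,0],[0,0,0],10],[[1,0,0],[0,0,0],10]]'

```text
t: 19.38
tool_pos: [0.4815, 0.2023, 0.1352]
tcp_rot: [4.9, 90.0, 4.9]
wrist_force: [0.6, -1.0, -1.4]
width: 0.0252
```

>>> jog_arm --rows '[[[1,0,0],[0,0,0],10],[[1,0,0],[0,0,0],10]]'

```text
t: 19.62
tool_pos: [0.4822, 0.2024, 0.1351]
tcp_rot: [8.6, 89.9, 8.6]
wrist_force: [-0.7, -0.2, 4.1]
width: 0.0255
```

>>> jog_arm --rows '[[[1,0,0],[0,0,0],10],[[1,0,0],[0,0,0],10]]'

```text
t: 19.88
tool_pos: [0.4829, 0.2026, 0.135]
tcp_rot: [9.4, 89.8, 9.4]
wrist_force: [0.0, -0.5, 9.0]
width: 0.0253
```

The rod bottoms at TCP height 135.1 mm, the same as at the pick-up. I relieve the force and open.

>>> jog_arm --rows '[[[-1.5,0,0],[0,0,0],10],[[-1.5,0,0],[0,0,0],30],[[-1.5,0,0],[0,0,0],45],[[-1.5,0,0],[0,0,0],85],[[-1.5,0,0],[0,0,0],85]]'

```text
t: 20.5
tool_pos: [0.4813, 0.2022, 0.1344]
tcp_rot: [-26.0, 90.0, -26.0]
wrist_force: [0.3, -0.1, -0.8]
width: 0.0792
```

>>> jog_arm --rows '[[[0,0,0],[0,0,0],85],[[0,0,0],[0,0,0],85],[[0,0,0],[0,0,0],85]]'

```text
t: 20.88
tool_pos: [0.4814, 0.2022, 0.1347]
tcp_rot: [1.3, 90.0, 1.3]
wrist_force: [0.1, 1.2, -0.1]
width: 0.0851
```

Run:
```python
from h import *
plan((.481,.202,.3))
s=grab_frame("scene")[:,:,::-1]
cv2.imwrite("pics/c11.png",cv2.resize(s[130:220,355:425],None,fx=6,fy=6,interpolation=cv2.INTER_CUBIC))
```

```text
t 20.88 pos [481.4 202.2 134.7] F [ 0.07  1.17 -0.14] w 85.1 q [ 18.   11.8 111.2  -0.   56.9 -72. ]
axes x,y,z cols
 [[ 6.e-04  1.e-04  1.e+00]
 [ 0.e+00  1.e+00 -1.e-04]
 [-1.e+00  0.e+00  6.e-04]]
shift mm [-165.3   -0.2   -0.4] rot [-0.01  0.03 -0.  ]
```

View pics/c11.png

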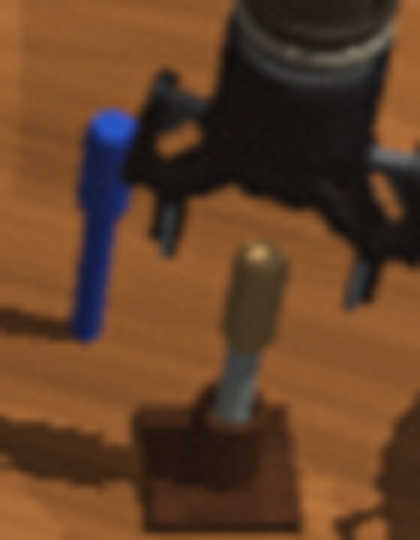

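The jaws are open and the rod stands in its rest, handle top at about (398,171). Raising the arm.

>>> jog_arm --rows '[[[-30,0,0],[0,0,0],85],[[-80,0,0],[0,0,0],85],[[-130,0,0],[0,0,0],85],[[-160,0,0],[0,0,0],85],[[-160,0,0],[0,0,0],85]]'

```text
t: 21.55
tool_pos: [0.4833, 0.2029, 0.298]
tcp_rot: [16.5, 89.6, 16.5]
wrist_force: [-0.1, 0.2, -0.6]
width: 0.0852
```

>>> jog_arm --rows '[[[0,0,-60],[0,0,0],85],[[0,0,-110],[0,0,0],85],[[0,0,-110],[0,0,0],85],[[0,0,-110],[0,0,0],85]]'

```text
t: 22.05
tool_pos: [0.3714, 0.2022, 0.2937]
tcp_rot: [-56.5, 90.0, -56.5]
wrist_force: [-0.4, -0.1, -0.2]
width: 0.0852
```

Run:
```python
from h import *
plan((.481,.202,.3))
s=grab_frame("scene")[:,:,::-1];t=grab_frame("top")[:,:,::-1]
def cr(im,x,y,w,h,k): return cv2.resize(im[y:y+h,x:x+w],None,fx=k,fy=k,interpolation=cv2.INTER_CUBIC)
cv2.imwrite("pics/c12.png",np.hstack([cr(s,365,155,65,75,6),cr(t,225,200,65,75,6)]))
cv2.imwrite("pics/s12.png",s)
```

```text
t 22.05 pos [371.4 202.2 293.7] F [-0.41 -0.14 -0.19] w 85.2 q [ 22.7  -9.8 113.6  -0.   76.1 -67.3]
axes x,y,z cols
 [[ 3.e-04 -2.e-04  1.e+00]
 [-4.e-04  1.e+00  2.e-04]
 [-1.e+00 -4.e-04  3.e-04]]
shift mm [ -6.2  -0.2 109.6] rot [0.01 0.02 0.03]
```

View pics/c12.png

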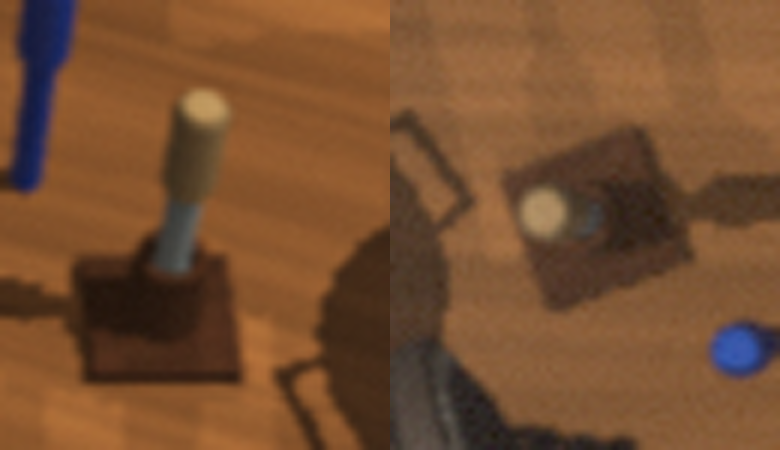

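View pics/s12.png

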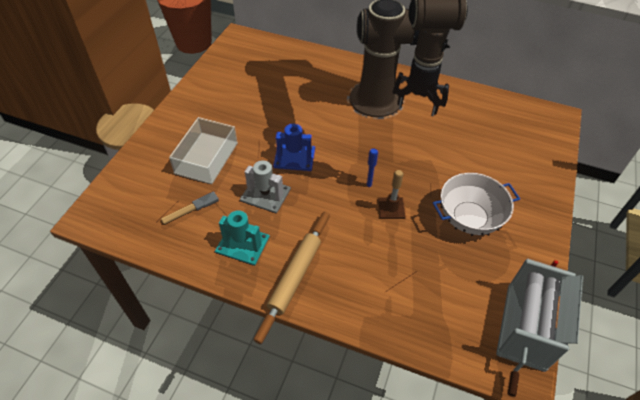

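The rod stands upright in its rest, handle top at (399,173) in the scene view and (250,235) in the top view, the same pixels as at the start. The bystanders are where they were and the arm is clear, so I hand in.

```bash
python3 -c "
from bench import arm,state
print(arm.sign_off());print(state()['t'])"
```

```text
the job is handed in; nothing more can be done
None
the job is handed in; nothing more can be done
```

I drove the brass die down with the ejector rod until it came up firmly against the sprung catch pad. Then I put the rod back in its rest, released it and handed the job in at about 22 s; no verdict was reported.

- **Die:** The rod met the die with its tip about 87–90 mm above the table. The die slid at about 6–7 N for roughly 20 mm, then the force rose at the pad. I held it at rest for over 0.5 s at about 17 N: 16.2 N at the wrist plus about 1.2 N for the rod's weight. The highest single reading was about 18 N.
- **Rod:** It bottomed in the socket with the tool at 135.1 mm, the same height as when I picked it up, so it did not slip in the grip. The last pictures show it upright with its handle top on the same pixels as at the start.
- **Surroundings:** The jaws were open and the arm was clear, and the kitchen things and blue look-alikes showed no visible movement.
- **Less certain:** The gripper read 25 mm on the 28 mm handle throughout, though the grip held. I could not see the die after its spring-back, so its final depth is inferred from how far the rod travelled.

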